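# Pack the two-layer optics case

### The job

Pack the open optics case: stand the lens barrel with the blue glass upright in the empty pocket of the bottom layer, then fit the white divider tray with the upper-layer mirrors into the case above it, long side along the case's long side and right way up, lying level on the four corner ledges. Lower both into place without dropping them, and let go.

Things in the scene. Friction and masses are not known exactly. Their poses are not given: they have to be found in the camera images.
- blue_lens: Lens barrel to pack: upright black cylinder, 36 mm diameter, 50 mm tall, about 0.12 kg, with a blue band near the top and a blue glass disc on top. Two barrels alike but with amber and green glass stand 85 mm or more from it, centre to centre; they are not needed. Origin: centre of the underside; z up along its axis. On the table, on the robot's right.
- divider_tray: Divider tray with upper layer: white plate 130 (own x) by 186 (own y) by 8 mm, about 0.25 kg, four round mirrors fixed near its corners (7 mm proud). In its middle a black fin handle 12 mm thick (x), 60 mm long (y), top 53 mm above the tray's underside: grip it across the 12 mm. Origin: centre of the underside; z up. On the table, on the robot's left. Either end first is right.
- case: Open grey case, fixed: 160 (own x) by 216 (own y) mm outside, 85 high, walls and floor 5. Origin: centre of underside, on the table. Foam (top at 23 mm) has two pockets, at y = +42 mm (empty) and -42 mm (holds a fixed amber barrel, top at 55 mm). A 28 mm square white ledge in each inside corner, top at 67 mm, carries the tray (underside at 67 mm), which has 10 mm play to each wall.
- pocket (a point): Centre of the floor of the case's empty pocket, 5 mm above the table; axes parallel to the case's. The pocket is 64 by 64 mm and 18 mm deep, so the barrel has 14 mm play on each side.
There are look-alikes about, which are no part of the job. What is meant by the divider_tray is not brown or turquoise, and is the smaller of those in its own colour.

How it is judged:
By the outcome, as a careful person would: the job done as asked, in the order asked, and still so for the second after the job is handed in, with the robot touching nothing.
It also fails if it takes over 54 s, if anything falls off the work surface, if the arm or the gripper's body presses on something with over 40 N, if the wrist force passes 120 N, or if a joint passes its speed limit or range.

### The arm

A 6-joint arm with a two-finger parallel gripper is mounted at the origin on the work surface. World frame = base frame: x ahead of the robot, y to its left, z up, the work surface at z = 0. Lengths are in m, angles in degrees, forces in N, time in s.
With the tool pointing down it reaches from about 0.25 to 0.725 m from the base axis. Payload 9.7 kg.
Tool frame: the origin (TCP) lies midway between the tips of the shut fingers; the grasp point (between the pads) lies 19 mm behind it; z points along the fingers, y is the line along which they close (so a half turn about z gives the same grasp; the last joint's range is limited). The gripper opens to 85 mm and grips with 20 to 120 N. Pads are 22 mm wide; open, the fingers measure 114 mm over their backs; the gripper's body (76 mm by 85 mm) begins 54 mm behind the grasp point. The pads swing forward as they close: fully open they stand 13 mm farther back than shut.
Start: joints at [72.651, 4.979, 10.078, 95.1, 0, 90], TCP at [0.164, 0.525, 0.231] pointing down, gripper open.
Joint ranges: [-179.16, 179.16], [-48.56, 103.87], [-65.8, 70.77], [-126.05, 130.52], [-82.76, 87.17], [-180, 180]. Speed limits (degrees/s): [127.2, 127.2, 147.25, 180, 180, 180].

### API

Orientations are given as [roll, pitch, yaw] about the fixed x, y, z axes, in that order (R = Rz(yaw) Ry(pitch) Rx(roll)).
In Python, from workcell import bot gives the robot as it stands. The module is installed in compiled form; this text tells all that it offers.
- The arm moves only by the tool send_rows, never from a script. Its argument "moves" is one flat list of numbers, 7 for each row, row after row: the shift along the world's x, y, z normalised to -1 to 1, where 1 is 0.025 m, then the turn, a rotation vector about the world's x, y, z normalised to -1 to 1, where 1 is 0.15 rad, then the closure, from -1 (fully open) to 1 (shut), so that 0 is half open. A call has 1 to 8 rows; each row shifts and turns the commanded pose from where the row before left it; what a row does not reach is not made up. A row lasts 1/8 s, in which the tool goes at most 62.5 mm and 10.7 degrees, less where a joint would pass 70% of its speed; a pose out of reach is approached as far as the arm can. A call with a number of a shift or a turn outside -1 to 1 is refused whole. A call with a gripper value outside its range is refused whole. The fingers move at their own pace and stop on an object; "squeeze" is the grip in N (left out, the last holds). Time passes only in rows, so rows that do not move let the fingers close. It gives the time, the measured TCP pose, the force, the opening and the grip force at its end, in the units of the state.
- bot.get_obs(): the state, without advancing time (a new reading comes with each control period).
- bot.camera(name): name is "scene" or "top" or "wrist"; returns a dict with "color" (480x640x3 uint8, red, green, blue), "camera_matrix" (3x3 intrinsics, pixels), "D" ([k1, k2, p1, p2, k3] as OpenCV has them; the pictures are not rectified), "R" (3x3) and "t" (3): a world point X has camera coordinates R X + t. Camera axes: x right, y down, z forward; pixel columns grow to the right and rows downward; lengths in m; the calibration is good to about 2 mm. A picture is of the moment at which its call begins. There is no depth.
- bot.job_done(): hands the job in; it is judged then, once.
Trained networks look in the newest picture that a camera, given by its name, has taken for a name from the list of things; names that differ only in an ending like _2 or _b are one class to them, and where a whole thing is asked for, a point or a joint stands for the part that bears it (a point fixed in the world has none). Each returns a list of dicts, best first, with "p" (0 to 1); they miss things now and then, are a little off and sometimes report something else, mostly with a low value. They report only what shows in the picture. A call takes as long as a camera call. They do not tell look-alikes from the thing itself.
- bot.boxes_of(camera, query): "extent" ([left, top, right, bottom] in pixels, round what is visible of it).
- bot.trace(camera, query): "region" (480x640 bool, what is visible of it) and "extent" ([left, top, right, bottom] in pixels, round what is visible of it).
- bot.landmark_of(camera, query): "pixel" ([column, row] in pixels: a listed point, or the origin of a listed thing).
The state is a dict: "time": time; "q": joint angles; "qd": joint speeds; "joint_efforts": joint torques, N m; "ee_pos": TCP position; "tcp_rot": TCP orientation; "wrist_force": force on the tool from outside, world axes, zero at the start; "torque": the same for the moment, N m; "opening": finger opening in m; "grasp_force": force on a finger pad.
Only numpy, scipy, OpenCV 4.12 (cv2) and the standard library are available. Lean on these libraries where they do the work, as an engineer would, in place of code of your own. Each camera call takes 0.05 s, during which the arm holds its last target. There are 200 camera calls.

## Working session

There is one attempt and no reset: what is moved stays moved. The work goes in short steps, Python scripts to look and compute and a tool call to move; the robot and the scene stay as the last step left them, time stands still between calls to the robot, and variables do not carry over. Pictures are saved under pics/ and viewed, at most 10 in all, crops included, and the job is handed in when it is done.

Besides the shell and the picture viewer there is one more tool, called after ">>>" in YAML: its name, and indented under it one key for each argument. send_rows: Moves the arm, as the interface text tells. Its arguments: {"type":"object","properties":{"moves":{"type":"array"},"squeeze":{"type":"number"}},"required":["moves"]}

```bash
mkdir -p pics
cat > h.py <<'E'
import numpy as np, cv2
from workcell import bot
def ray(c,px):
    u=cv2.undistortPoints(np.array([[px]],float),c["camera_matrix"],np.array(c["D"],float))[0,0]
    R=np.array(c["R"]);t=np.array(c["t"]);return -R.T@t, R.T@np.array([u[0],u[1],1])
def at(c,px,z):
    o,d=ray(c,px);return (o+d*(z-o[2])/d[2])
def proj(c,X):
    return cv2.projectPoints(np.atleast_2d(np.array(X,float)),cv2.Rodrigues(np.array(c["R"]))[0],np.array(c["t"],float),c["camera_matrix"],np.array(c["D"],float))[0][:,0]
def save(c,n): cv2.imwrite("pics/"+n,c["color"][:,:,::-1])
E
python3 - <<'E'
from h import *
for n in("top","scene"):
    c=bot.camera(n);save(c,n+"0.png");print(n,-np.array(c["R"]).T@c["t"])
    for q in("blue_lens","divider_tray","case","pocket"):
        for r in bot.landmark_of(n,q)[:4]:print(q,np.round(r["pixel"]),round(r["p"],2),at(c,r["pixel"],0.005 if q=="pocket" else 0).round(3))
        if q!="pocket":
            for r in bot.boxes_of(n,q)[:5]:print("  box",np.round(r["extent"]),round(r["p"],2))
print(bot.get_obs())
E
```

```text
top [0.15252371 0.1361866  1.60372185]
blue_lens [454. 173.] 0.75 [ 0.646 -0.257  0.   ]
  box [312. 182. 395. 251.] 0.72
  box [449. 162. 465. 178.] 0.58
divider_tray [157. 204.] 0.69 [0.557 0.608 0.   ]
divider_tray [347. 144.] 0.67 [0.734 0.055 0.   ]
divider_tray [246. 240.] 0.66 [0.45  0.346 0.   ]
divider_tray [265. 333.] 0.55 [0.186 0.29  0.   ]
  box [213. 213. 286. 266.] 0.95
  box [232. 284. 299. 366.] 0.85
  box [124. 171. 193. 247.] 0.74
  box [315. 110. 383. 179.] 0.61
case [351. 219.] 0.7 [0.509 0.047 0.   ]
  box [313. 186. 398. 251.] 0.58
pocket [337. 224.] 0.67 [0.495 0.087 0.005]
scene [ 0.96614203 -0.32647022  0.9998767 ]
blue_lens [249. 407.] 0.78 [ 0.642 -0.249  0.   ]
  box [240. 392. 257. 416.] 0.57
divider_tray [297. 171.] 0.94 [ 0.167  0.297 -0.   ]
divider_tray [458. 191.] 0.93 [0.555 0.601 0.   ]
divider_tray [372. 215.] 0.74 [0.448 0.34  0.   ]
  box [428. 167. 490. 208.] 0.96
  box [328. 312. 419. 385.] 0.95
  box [252. 141. 349. 213.] 0.84
  box [334. 188. 413. 246.] 0.63
case [311. 286.] 0.55 [0.503 0.053 0.   ]
  box [252. 226. 363. 336.] 0.89
pocket [320. 278.] 0.7 [0.505 0.086 0.005]
{'time': 0.8, 'q': array([ 7.26520635e+01,  4.97705942e+00,  1.00793532e+01,  9.51008085e+01,
       -1.22868596e-05,  8.99989045e+01]), 'qd': array([ 0.05125067,  0.01039636,  0.00178197, -0.03047345,  0.0285941 ,
       -0.02779266]), 'joint_efforts': array([ 1.55927541e-03, -5.20047784e+01,  4.64839947e+01,  1.42268018e-03,
        8.59223042e-05,  3.53106643e-06]), 'ee_pos': array([0.16399297, 0.52497321, 0.23131202]), 'tcp_rot': array([1.79998515e+02, 1.23152592e-05, 1.62653159e+02]), 'wrist_force': array([ 0.24379616, -0.50551855,  0.33708455]), 'torque': array([ 0.02275486, -0.03005616,  0.02771988]), 'grasp_force': 0.0, 'opening': 0.08558900288982084}
```

View pics/top0.png

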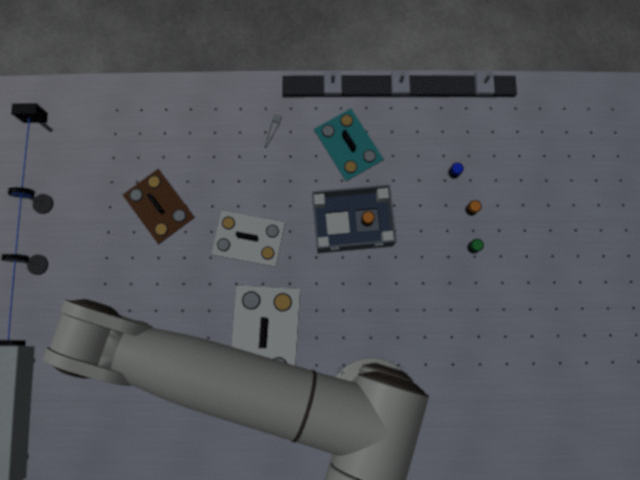

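View pics/scene0.png

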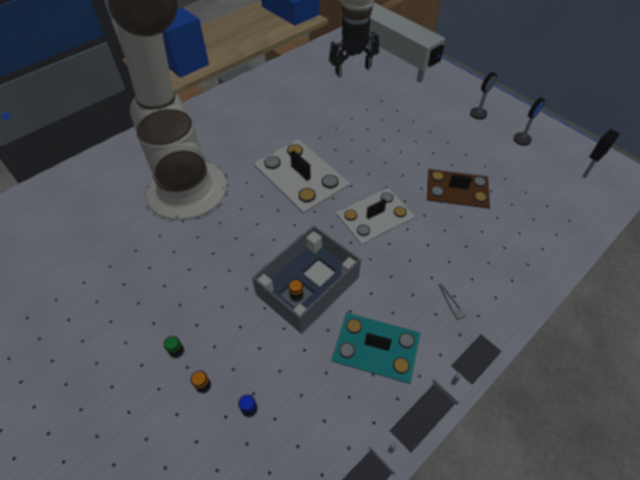

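The pictures show the small white tray at top (247,238), the larger white one (the decoy) at (265,325), the case at (353,219) with its empty pocket at (338,223), and the blue barrel at (456,170). Next I measure them more exactly.

```bash
cat > m.py <<'E'
from h import *
def hull(c,mask,z):
    k=max(cv2.findContours(mask.astype(np.uint8),cv2.RETR_EXTERNAL,cv2.CHAIN_APPROX_NONE)[0],key=cv2.contourArea)[:,0]
    P=np.array([at(c,p,z)[:2] for p in k.astype(float)],np.float32)*1000
    return cv2.minAreaRect(P)
for n in("top","scene"):
    c=bot.camera(n)
    T={k:proj(c,v)[0] for k,v in dict(tray=[.45,.345,0],case=[.506,.05,.04],lens=[.644,-.253,.03]).items()}
    for q,z in(("divider_tray",.008),("case",.085)):
        for r in bot.trace(n,q):
            e=r["extent"];m=r["region"]
            key="tray" if q!="case" else "case"
            if np.hypot((e[0]+e[2])/2-T[key][0],(e[1]+e[3])/2-T[key][1])<20: print(n,q,r["p"],hull(c,m,z))
    hsv=cv2.cvtColor(c["color"],cv2.COLOR_RGB2HSV)
    b=(abs(hsv[...,0].astype(int)-118)<12)&(hsv[...,1]>150)
    Y,X=np.nonzero(b);s=np.hypot(X-T["lens"][0],Y-T["lens"][1])<20
    print("blue",n,s.sum(),at(c,[X[s].mean(),Y[s].mean()],.047))
    # ledges: white blobs
    x,y=proj(c,[.506,.05,.067])[0].astype(int)
    g=hsv[y-70:y+70,x-70:x+70];w=((g[...,2]>(135))&(g[...,1]<60)).astype(np.uint8)
    N,_,st,ce=cv2.connectedComponentsWithStats(w)
    for i in range(1,N):
        if 15<st[i,4]<1500:print("  white",st[i,4],at(c,ce[i]+[x-70,y-70],.067).round(4),at(c,ce[i]+[x-70,y-70],.005).round(4))
    im=cv2.resize(c["color"][y-70:y+70,x-70:x+70],None,fx=4,fy=4,interpolation=3);cv2.imwrite(f"pics/case_{n}.png",im[:,:,::-1])
E
python3 m.py
```

```text
top divider_tray 0.75 ((453.92315673828125, 340.81231689453125), (187.21446228027344, 129.86688232421875), 78.53289794921875)
top case 0.72 ((493.7611389160156, 43.91828918457031), (178.67735290527344, 224.8164520263672), 6.223391532897949)
blue top 125 [ 0.64284416 -0.25109865  0.047     ]
scene divider_tray 0.79 ((455.611083984375, 342.47613525390625), (189.6916961669922, 135.5213165283203), 79.08890533447266)
scene case 0.85 ((513.3402099609375, 36.506591796875), (194.46054077148438, 242.1051788330078), 4.462428569793701)
blue scene 236 [ 0.64972935 -0.25210527  0.047     ]
```

View pics/case_top.png

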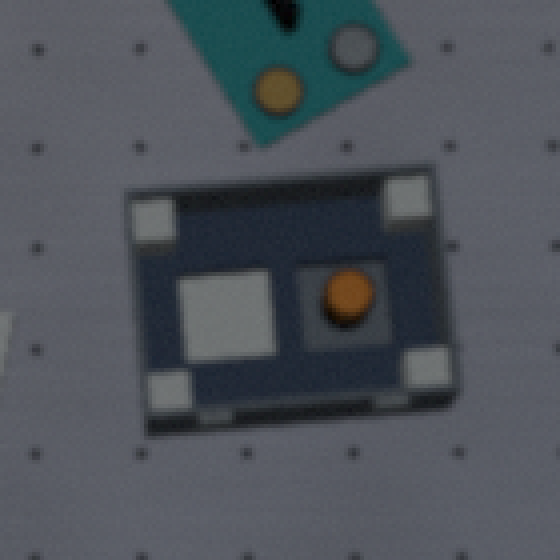

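View pics/case_scene.png

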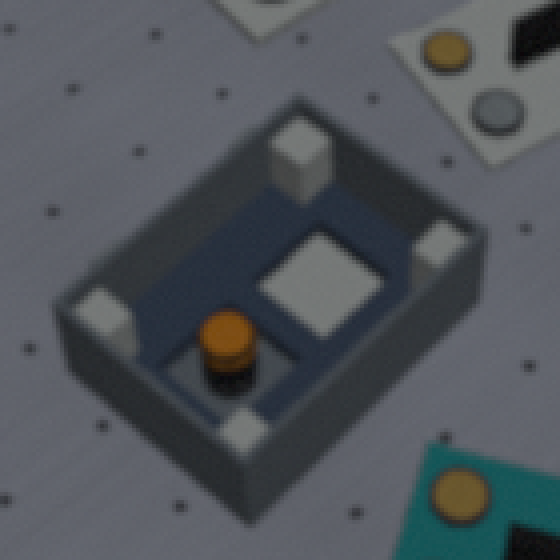

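Top crop: four ledges at (153,218), (407,197), (169,391) and (426,368), pocket at (227,315), amber barrel on the right. Scene crop: rim corners at (300,97), (55,308) and (487,233), pocket at (321,284). I fit the case pose to both views.

```bash
cat > f.py <<'E'
from h import *
from scipy.optimize import least_squares
L,R=.067,.085
# own x toward image top in 'top'; own +y toward image left
D={"top":[((153,218),(.061,.089,L)),((407,197),(.061,-.089,L)),((169,391),(-.061,.089,L)),((426,368),(-.061,-.089,L)),((128,190),(.08,.108,R)),((433,165),(.08,-.108,R)),((227,315),(0,.042,.005))],
"scene":[((300,97),(-.08,.108,R)),((55,308),(-.08,-.108,R)),((487,233),(.08,.108,R)),((300,142),(-.061,.089,L)),((105,312),(-.061,-.089,L)),((321,284),(0,.042,.005))]}
C={n:bot.camera(n) for n in D}
def res(p,ns):
    ca,sa=np.cos(p[2]),np.sin(p[2]);o=[]
    for n in ns:
        c=C[n];x,y=proj(c,[.506,.05,.067])[0].astype(int)
        X=np.array([v for _,v in D[n]]);P=(np.array([u for u,_ in D[n]],float)+.5)/4-.5+[x-70,y-70]
        W=np.c_[X[:,0]*ca-X[:,1]*sa+p[0],X[:,0]*sa+X[:,1]*ca+p[1],X[:,2]]
        o.append(proj(c,W)-P)
    return np.vstack(o).ravel()
for ns in(["top"],["scene"],["top","scene"]):
    s=least_squares(res,[.506,.05,.08],args=(ns,));p=s.x
    print(ns,p[:2].round(4),np.degrees(p[2]).round(2),"rms",np.sqrt((s.fun**2).mean()).round(2),"pocket",(p[:2]+.042*np.array([-np.sin(p[2]),np.cos(p[2])])).round(4))
E
python3 f.py
```

```text
['top'] [0.4999 0.0449] 4.69 rms 0.56 pocket [0.4965 0.0868]
['scene'] [0.5006 0.0482] 5.58 rms 1.04 pocket [0.4965 0.0901]
['top', 'scene'] [0.5003 0.0463] 4.84 rms 0.93 pocket [0.4967 0.0881]
```

>>> send_rows:
  moves: [0.6,-0.97,-0.1,0,0,-0.246,-0.5,0.6,-0.97,-0.1,0,0,-0.246,-0.5,0.6,-0.97,-0.1,0,0,-0.246,-0.5,0.6,-0.97,-0.1,0,0,-0.246,-0.5,0.6,-0.97,-0.1,0,0,-0.246,-0.5,0.6,-0.97,-0.1,0,0,-0.246,-0.5,0.6,-0.97,-0.1,0,0,-0.246,-0.5,0.6,-0.97,-0.1,0,0,-0.246,-0.5]
  squeeze: 40

```text
time: 2.2
ee_pos: [0.2844, 0.3302, 0.2113]
tcp_rot: [180.0, 0.0, 145.7]
wrist_force: [0.6, 0.8, -0.6]
opening: 0.0641
grasp_force: 0.0
```

>>> send_rows:
  moves: [0.6,-0.97,-0.1,0,0,-0.246,-0.5,0.6,-0.97,-0.1,0,0,-0.246,-0.5,0.6,-0.97,-0.1,0,0,-0.246,-0.5,0.6,-0.97,-0.1,0,0,-0.246,-0.5,0.6,-0.97,-0.1,0,0,-0.246,-0.5,0.6,-0.97,-0.1,0,0,-0.246,-0.5,0.6,-0.97,-0.1,0,0,-0.246,-0.5,0.6,-0.97,-0.1,0,0,-0.246,-0.5]

```text
time: 3.2
ee_pos: [0.4044, 0.1361, 0.1913]
tcp_rot: [180.0, 0.0, 128.7]
wrist_force: [-0.5, 0.8, 0.1]
opening: 0.064
grasp_force: 0.0
```

>>> send_rows:
  moves: [0.6,-0.97,-0.1,0,0,-0.246,-0.5,0.6,-0.97,-0.1,0,0,-0.246,-0.5,0.6,-0.97,-0.1,0,0,-0.246,-0.5,0.6,-0.97,-0.1,0,0,-0.246,-0.5,0.6,-0.97,-0.1,0,0,-0.246,-0.5,0.6,-0.97,-0.1,0,0,-0.246,-0.5,0.6,-0.97,-0.1,0,0,-0.246,-0.5,0.6,-0.97,-0.1,0,0,-0.246,-0.5]

```text
time: 4.2
ee_pos: [0.5245, -0.0579, 0.1712]
tcp_rot: [180.0, 0.0, 111.8]
wrist_force: [-0.3, 0.4, -0.3]
opening: 0.0644
grasp_force: 0.0
```

>>> send_rows:
  moves: [0.6,-0.97,-0.1,0,0,-0.246,-0.5,0.6,-0.97,-0.1,0,0,-0.246,-0.5,0.6,-0.97,-0.1,0,0,-0.246,-0.5,0.6,-0.97,-0.1,0,0,-0.246,-0.5,0.6,-0.97,-0.1,0,0,-0.246,-0.5,0.6,-0.97,-0.1,0,0,-0.246,-0.5,0.6,-0.97,-0.1,0,0,-0.246,-0.5,0.6,-0.97,-0.1,0,0,-0.246,-0.5]

```text
time: 5.2
ee_pos: [0.6444, -0.2518, 0.1511]
tcp_rot: [-180.0, -0.0, 94.9]
wrist_force: [0.1, 0.3, 0.5]
opening: 0.064
grasp_force: 0.0
```

Run:
```python
from h import *
c=bot.camera("wrist");save(c,"w1.png");print(-np.array(c["R"]).T@c["t"],bot.get_obs()["ee_pos"],bot.get_obs()["tcp_rot"])
for r in bot.landmark_of("wrist","blue_lens"):print(r["pixel"],r["p"],at(c,r["pixel"],0))
hsv=cv2.cvtColor(c["color"],cv2.COLOR_RGB2HSV)
b=((abs(hsv[...,0].astype(int)-118)<12)&(hsv[...,1]>150)).astype(np.uint8)
k=max(cv2.findContours(b,0,2)[0],key=cv2.contourArea);print(cv2.contourArea(k),cv2.boundingRect(k))
for z in(.05,.045):
  P=np.array([at(c,p,z)[:2] for p in k[:,0].astype(float)],np.float32)*1000;print(cv2.minEnclosingCircle(P),cv2.minAreaRect(P))
```

```text
[ 0.63796723 -0.17611397  0.29218726] [ 0.64525834 -0.25440102  0.14972205] [-1.79974890e+02  3.85041216e-02  9.47407953e+01]
[321.3, 221.9] 0.58 [ 0.6484808 -0.2529391  0.       ]
1450.5 (298, 219, 45, 43)
((647.1680297851562, -252.73512268066406), 15.021746635437012) ((646.9730834960938, -252.53245544433594), (29.40919303894043, 29.362659454345703), 4.874781131744385)
((647.3579711914062, -254.3169403076172), 15.331891059875488) ((647.1590576171875, -254.11016845703125), (30.016399383544922, 29.96885108947754), 4.874546527862549)
```

View pics/w1.png

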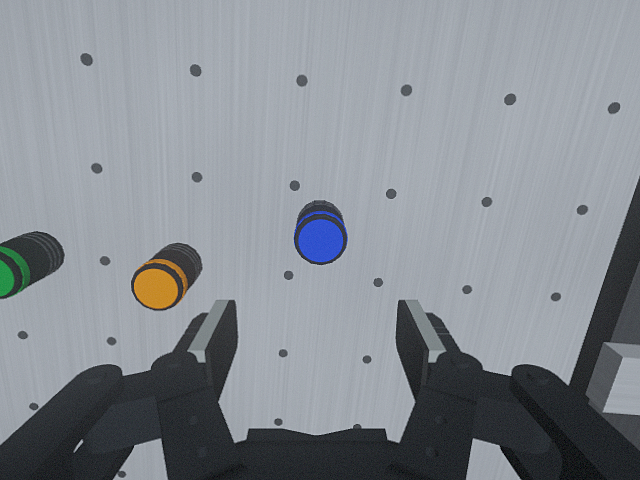

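The wrist view shows the blue barrel centred at (321,238) between the fingers, upright, with amber clear on the left. It lies at (0.647,-0.253). I go down to it and grip.

>>> send_rows:
  moves: [0.1,-0.06,-0.8,0,0,0,-0.5,0,0,-0.8,0,0,0,-0.5,0,0,-0.8,0,0,0,-0.5,0,0,-0.8,0,0,0,-0.5,0,0,-0.8,0,0,0,-0.5,0,0,-0.8,0,0,0,-0.5,0,0,-0.45,0,0,0,-0.5,0,0,0,0,0,0,-0.5]

```text
time: 6.3
ee_pos: [0.646, -0.2523, 0.0189]
tcp_rot: [-179.9, -0.0, 95.0]
wrist_force: [-1.1, 0.1, -0.0]
opening: 0.064
grasp_force: 0.0
```

>>> send_rows:
  moves: [0,0,0,0,0,0,1,0,0,0,0,0,0,1,0,0,0,0,0,0,1,0,0,0,0,0,0,1,0,0,0,0,0,0,1]
  squeeze: 40

```text
time: 6.92
ee_pos: [0.6472, -0.2528, 0.0213]
tcp_rot: [179.9, 0.1, 95.0]
wrist_force: [0.2, -0.1, 7.0]
opening: 0.0349
grasp_force: 40.3
```

>>> send_rows:
  moves: [0,0,0.4,0,0,0,1,0,0,0.8,0,0,0,1,0,0,1,0,0,0,1,0,0,1,0,0,0,1,-0.2,0.5,1,0,0,0,1,-0.4,0.9,0.8,0,0,0,1,-0.4,0.9,0.2,0,0,0,1,-0.4,0.9,0,0,0,0,1]

```text
time: 7.92
ee_pos: [0.6115, -0.172, 0.1522]
tcp_rot: [179.9, 0.0, 95.0]
wrist_force: [-0.6, 0.2, -1.2]
opening: 0.0351
grasp_force: 40.1
```

>>> send_rows:
  moves: [-0.4,0.9,0,0,0,0,1,-0.4,0.9,0,0,0,0,1,-0.4,0.9,0,0,0,0,1,-0.4,0.9,0,0,0,0,1,-0.4,0.9,0,0,0,0,1,-0.4,0.9,0,0,0,0,1,-0.4,0.9,0,0,0,0,1,-0.4,0.9,0,0,0,0,1]

```text
time: 8.93
ee_pos: [0.5308, 0.0088, 0.1503]
tcp_rot: [180.0, -0.0, 95.0]
wrist_force: [0.3, -0.1, -2.1]
opening: 0.0353
grasp_force: 40.1
```

>>> send_rows:
  moves: [-0.4,0.9,0,0,0,0,1,-0.4,0.9,0,0,0,0,1,-0.4,0.9,0,0,0,0,1,-0.4,0.53,0,0,0,0,1,0,0,0,0,0,0,1]

```text
time: 9.55
ee_pos: [0.4909, 0.089, 0.1503]
tcp_rot: [180.0, 0.0, 95.1]
wrist_force: [0.7, 0.2, -1.3]
opening: 0.0347
grasp_force: 40.1
```

Run:
```python
from h import *
c=bot.camera("wrist");o=bot.get_obs();print(o["ee_pos"],o["tcp_rot"],o["opening"],o["grasp_force"])
P=proj(c,[[.4967,.0881,.005]]+[[.4967+np.cos(a)*x-np.sin(a)*y,.0881+np.sin(a)*x+np.cos(a)*y,.023] for a in [np.radians(4.9)] for x,y in((.032,.032),(.032,-.032),(-.032,.032),(-.032,-.032))])
im=c["color"][:,:,::-1].copy()
for p in P: cv2.circle(im,tuple(int(v) for v in p),4,(0,0,255),1)
cv2.imwrite("pics/w2.png",im)
```

```text
[0.49134176 0.08844106 0.15026853] [1.79971910e+02 1.25955024e-02 9.50496924e+01] 0.03495586935910209 40.14194369316101
```

View pics/w2.png

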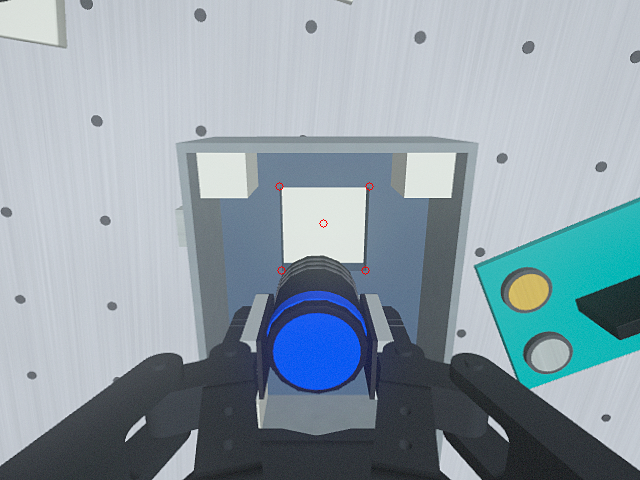

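The barrel is held upright above the case. The predicted pocket corners match the picture (282–369, 186–270) to within about 3 px. I check the rim corners at (178,143) and (477,143) to refine the case pose.

Run:
```python
from h import *
c=bot.camera("wrist")
A,B=at(c,[178,143],.085),at(c,[477,143],.085)
d=B-A;print(A,B,np.linalg.norm(d),np.degrees(np.arctan2(d[1],d[0])))
for yaw in(4.4,4.9):
  a=np.radians(yaw);n=np.array([-np.sin(a),np.cos(a)]);m=((A+B)/2)[:2];print("case",m-.108*n,"pocket",m-.066*n)
print("pocket far edge",at(c,[282,187],.023),at(c,[367,187],.023),"floor mid",at(c,[323,225],.005))
g=bot.camera("top");print([ (r["pixel"],at(g,r["pixel"],.0)) for r in bot.landmark_of("top","case")[:1]])
```

```text
[0.41360334 0.14586901 0.085     ] [0.56960675 0.15947034 0.085     ] 0.15659521494470477 4.98279690359481
case [0.4998907  0.04498798] pocket [0.4966685 0.0868642]
case [0.50083007 0.04506438] pocket [0.49724256 0.08691089]
pocket far edge [0.46457039 0.11656145 0.023     ] [0.52444476 0.12178578 0.023     ] floor mid [0.49679041 0.08648242 0.005     ]
[]
```

>>> send_rows:
  moves: [0.24,-0.06,-0.5,0,0,0,1,0,0,-0.8,0,0,0,1,0,0,-0.8,0,0,0,1,0,0,-0.8,0,0,0,1,0,0,-0.8,0,0,0,1,0,0,-0.6,0,0,0,1,0,0,-0.3,0,0,0,1,0,0,-0.2,0,0,0,1]

```text
time: 10.75
ee_pos: [0.4977, 0.0866, 0.0298]
tcp_rot: [180.0, -0.0, 95.0]
wrist_force: [-0.1, 0.7, -0.3]
opening: 0.0348
grasp_force: 40.2
```

>>> send_rows:
  moves: [0,0,-0.1,0,0,0,1,0,0,-0.06,0,0,0,1,0,0,0,0,0,0,1]

```text
time: 11.12
ee_pos: [0.4977, 0.0868, 0.0263]
tcp_rot: [180.0, -0.0, 95.0]
wrist_force: [0.5, -0.1, -0.9]
opening: 0.0348
grasp_force: 40.2
```

>>> send_rows:
  moves: [0,0,-0.04,0,0,0,1,0,0,-0.02,0,0,0,1,0,0,0,0,0,0,1]

```text
time: 11.5
ee_pos: [0.4978, 0.0868, 0.0262]
tcp_rot: [179.9, -0.0, 95.0]
wrist_force: [-4.4, -1.1, 10.5]
opening: 0.0348
grasp_force: 41.4
```

Contact with the floor. I open gently, then retreat.

>>> send_rows:
  moves: [0,0,0,0,0,0,-0.2,0,0,0,0,0,0,-0.45,0,0,0,0,0,0,-0.45,0,0,0.5,0,0,0,-0.45,0,0,1,0,0,0,-0.45,0,0,1,0,0,0,-0.45,0,0,1,0,0,0,-0.45,0,0,1,0,0,0,-0.45]

```text
time: 12.5
ee_pos: [0.4976, 0.0868, 0.1388]
tcp_rot: [180.0, -0.0, 95.0]
wrist_force: [0.5, -0.0, 0.2]
opening: 0.062
grasp_force: 0.0
```

Run:
```python
from h import *
c=bot.camera("wrist");o=bot.get_obs();print(o["ee_pos"],o["tcp_rot"],o["opening"]);save(c,"w3.png")
```

```text
[0.49870318 0.08693674 0.14222513] [ 1.79711871e+02 -2.50131979e-02  9.49974308e+01] 0.062332183889260734
```

View pics/w3.png

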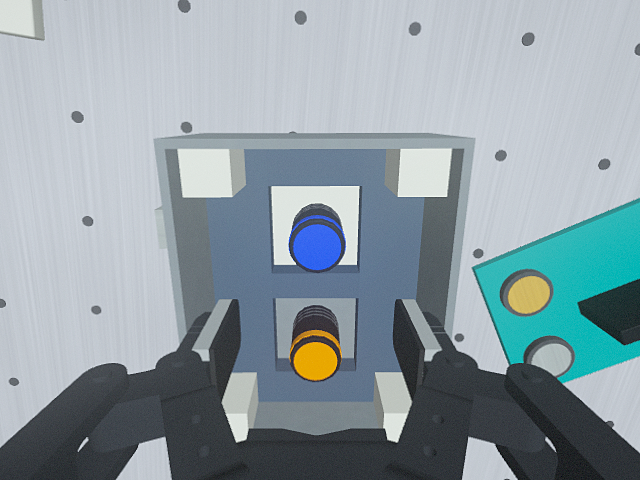

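The blue barrel stands upright in the pocket at (318,240). Next is the tray.

>>> send_rows:
  moves: [-0.15,0.9,0,0,0,-0.18,-0.45,-0.15,0.9,0,0,0,-0.18,-0.45,-0.15,0.9,0,0,0,-0.18,-0.45,-0.15,0.9,0,0,0,-0.18,-0.45,-0.15,0.9,0,0,0,-0.18,-0.45,-0.15,0.9,0,0,0,-0.18,-0.45,-0.15,0.9,0,0,0,-0.18,-0.45,-0.15,0.9,0,0,0,-0.18,-0.45]

```text
time: 13.55
ee_pos: [0.4674, 0.2675, 0.1375]
tcp_rot: [180.0, -0.0, 82.6]
wrist_force: [0.1, 0.1, 0.1]
opening: 0.062
grasp_force: 0.0
```

>>> send_rows:
  moves: [-0.15,0.9,0,0,0,-0.18,-0.45,-0.15,0.9,0,0,0,-0.18,-0.45,-0.15,0.9,0,0,0,-0.09,-0.45,-0.05,0.3,0,0,0,0,-0.45,0,0,0,0,0,0,-0.45]

```text
time: 14.18
ee_pos: [0.455, 0.3417, 0.1371]
tcp_rot: [180.0, 0.0, 78.8]
wrist_force: [-0.4, -1.1, -0.3]
opening: 0.0621
grasp_force: 0.0
```

Run:
```python
from h import *
c=bot.camera("wrist");o=bot.get_obs();print(o["ee_pos"],o["tcp_rot"],o["opening"])
save(c,"w4.png")
print([(r["pixel"],r["p"],at(c,r["pixel"],0)) for r in bot.landmark_of("wrist","divider_tray")])
```

```text
[0.45503882 0.34131882 0.13710462] [1.79998552e+02 1.83904274e-02 7.87722218e+01] 0.061858758586792094
[([312.1, 223.4], 0.87, array([0.45226485, 0.3434137 , 0.        ]))]
```

View pics/w4.png

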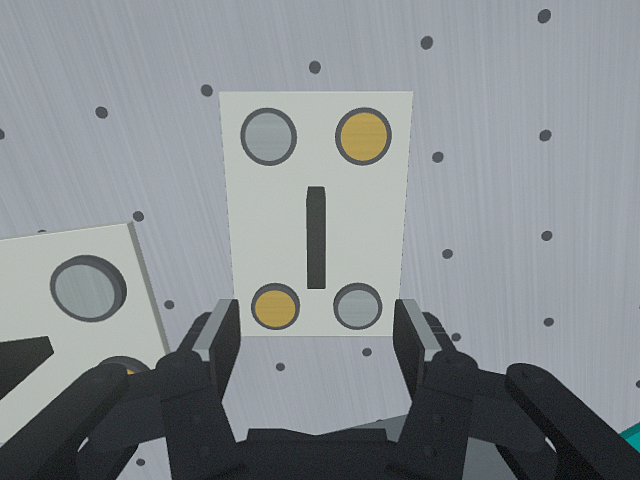

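The tray is aligned with the fingers: corners at (219,92), (413,92), (393,336) and (239,336), fin top spanning (307–326, 186–288).

Run:
```python
from h import *
c=bot.camera("wrist")
P=np.array([at(c,p,.008) for p in([219,92],[413,92],[393,336],[239,336])])
print(P.round(4),P.mean(0));print(np.degrees(np.arctan2(*(P[1]-P[0])[[1,0]])))
F=np.array([at(c,p,.053) for p in([307,187],[325,187],[326,288],[307,288])])
print(F.round(4),F.mean(0))
d=F[0]+F[1]-F[2]-F[3];print(np.degrees(np.arctan2(d[1],d[0]))-90)
```

```text
[[0.4106 0.4449 0.008 ]
 [0.5362 0.4198 0.008 ]
 [0.4982 0.24   0.008 ]
 [0.3765 0.2644 0.008 ]] [0.4553728 0.3422676 0.008    ]
-11.301715449404073
[[0.4573 0.3792 0.053 ]
 [0.4678 0.3771 0.053 ]
 [0.456  0.3127 0.053 ]
 [0.444  0.3151 0.053 ]] [0.45630493 0.34600885 0.053     ]
-11.039043572427488
```

>>> send_rows:
  moves: [0.02,0.05,-0.6,0,0,0,-0.45,0,0,-0.9,0,0,0,-0.45,0,0,-0.9,0,0,0,-0.45,0,0,-0.9,0,0,0,-0.45,0,0,-0.9,0,0,0,-0.45,0,0,-0.4,0,0,0,-0.45,0,0,-0.1,0,0,0,-0.2,0,0,0,0,0,0,0.2]

```text
time: 15.32
ee_pos: [0.4558, 0.3431, 0.02]
tcp_rot: [180.0, -0.0, 78.7]
wrist_force: [-0.2, 0.3, -0.6]
opening: 0.0349
grasp_force: 0.0
```

>>> send_rows:
  moves: [0,0,0,0,0,0,1,0,0,0,0,0,0,1,0,0,0,0,0,0,1,0,0,0,0,0,0,1,0,0,0,0,0,0,1]
  squeeze: 80

```text
time: 15.95
ee_pos: [0.456, 0.3433, 0.0205]
tcp_rot: [179.9, -0.1, 78.8]
wrist_force: [-1.0, -0.6, 6.1]
opening: 0.0113
grasp_force: 78.9
```

>>> send_rows:
  moves: [0,0,0.2,0,0,0,1,0,0,0.5,0,0,0,1,0,0,0.9,0,0,0,1,0,0,0.9,0,0,0,1,0,0,0.9,0,0,0,1,0,0,0.9,0,0,0,1,0,0,0.6,0,0,0,1,0,0,0.3,0,0,0,1]

```text
time: 16.95
ee_pos: [0.4557, 0.3431, 0.1505]
tcp_rot: [180.0, -0.0, 78.8]
wrist_force: [-0.0, -0.2, -2.4]
opening: 0.0106
grasp_force: 78.0
```

>>> send_rows:
  moves: [0.06,-0.4,0,0,0,0.07,1,0.12,-0.8,0,0,0,0.13,1,0.12,-0.8,0,0,0,0.13,1,0.12,-0.8,0,0,0,0.13,1,0.12,-0.8,0,0,0,0.13,1,0.12,-0.8,0,0,0,0.13,1,0.12,-0.8,0,0,0,0.13,1,0.12,-0.8,0,0,0,0.13,1]

```text
time: 17.95
ee_pos: [0.4776, 0.1916, 0.1485]
tcp_rot: [-179.9, 0.0, 87.2]
wrist_force: [-0.1, -0.1, -2.4]
opening: 0.0106
grasp_force: 77.9
```

>>> send_rows:
  moves: [0.12,-0.8,0,0,0,0.13,1,0.12,-0.8,0,0,0,0.13,1,0.12,-0.8,0,0,0,0.13,1,0.12,-0.8,0,0,0,0.13,1,0.12,-0.8,0,0,0,0.13,1,0.12,-0.8,0,0,0,0.13,1,0.12,-0.8,0,0,0,0.13,1,0.12,-0.8,0,0,0,0.12,1]

```text
time: 18.95
ee_pos: [0.5014, 0.0317, 0.1485]
tcp_rot: [-179.9, 0.0, 96.1]
wrist_force: [-0.8, -0.8, -3.0]
opening: 0.0108
grasp_force: 77.9
```

>>> send_rows:
  moves: [-0.02,0.3,-0.3,0,0,-0.08,1,-0.02,0.2,-0.3,0,0,-0.05,1,0,0,0,0,0,0,1]

```text
time: 19.32
ee_pos: [0.5002, 0.0462, 0.1333]
tcp_rot: [-179.9, -0.0, 95.0]
wrist_force: [0.0, 0.5, -2.2]
opening: 0.0113
grasp_force: 78.0
```

Run:
```python
from h import *
o=bot.get_obs();print(o["ee_pos"],o["tcp_rot"])
c=bot.camera("wrist");s=bot.camera("scene");t=bot.camera("top")
x,y=proj(s,[.5,.045,.08])[0].astype(int)
a=cv2.resize(s["color"][y-75:y+75,x-75:x+75],(400,400),interpolation=3)
b=cv2.resize(c["color"],(533,400))[:,66:466]
cv2.imwrite("pics/p5.png",np.hstack([a,b])[:,:,::-1]);save(c,"w5.png")
```

```text
[0.50023508 0.04617766 0.13332408] [-1.79889643e+02 -3.22583130e-03  9.49775834e+01]
```

View pics/p5.png

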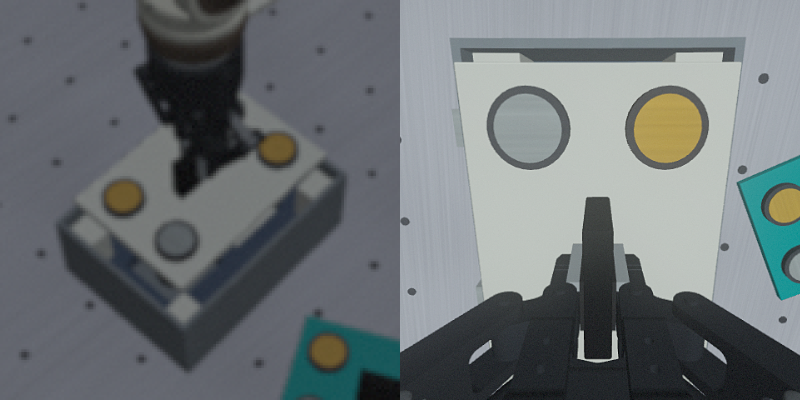

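The tray hangs level and square over the case. I check its far edge, (145,74)–(490,74), against the rim, (140,46)–(493,46).

Run:
```python
from h import *
c=bot.camera("wrist");z=bot.get_obs()["ee_pos"][2]-.0205+.008
a=np.radians(4.95);n=np.array([-np.sin(a),np.cos(a)])
for nm,u,v,zz,h in(("tray",(145,74),(490,74),z,.093),("case",(140,46),(493,46),.085,.108)):
    A,B=at(c,u,zz),at(c,v,zz);d=B-A;m=((A+B)/2)[:2];print(nm,np.linalg.norm(d),np.degrees(np.arctan2(d[1],d[0])),m-h*n)
```

```text
tray 0.1272747237519158 4.911792499000664 [0.50154518 0.04454997]
case 0.15842810295214543 4.914928904268028 [0.50118573 0.04481964]
```

>>> send_rows:
  moves: [0,0,-0.3,0,0,0,1,0,0,-0.4,0,0,0,1,0,0,-0.4,0,0,0,1,0,0,-0.3,0,0,0,1,0,0,-0.2,0,0,0,1,0,0,-0.1,0,0,0,1,0,0,-0.06,0,0,0,1,0,0,0,0,0,0,1]

```text
time: 20.52
ee_pos: [0.5011, 0.0455, 0.0907]
tcp_rot: [180.0, 0.0, 94.9]
wrist_force: [-0.2, 0.0, -1.5]
opening: 0.0108
grasp_force: 78.0
```

>>> send_rows:
  moves: [0,0,-0.06,0,0,0,1,0,0,-0.04,0,0,0,1,0,0,0,0,0,0,1]

```text
time: 20.9
ee_pos: [0.501, 0.0455, 0.088]
tcp_rot: [-180.0, 0.0, 94.9]
wrist_force: [0.9, -0.2, -2.6]
opening: 0.0108
grasp_force: 78.0
```

>>> send_rows:
  moves: [0,0,-0.03,0,0,0,1,0,0,0,0,0,0,1]

```text
time: 21.15
ee_pos: [0.5011, 0.0455, 0.0875]
tcp_rot: [180.0, -0.0, 94.9]
wrist_force: [-1.1, 0.3, 0.7]
opening: 0.0111
grasp_force: 78.3
```

>>> send_rows:
  moves: [0,0,-0.02,0,0,0,1,0,0,0,0,0,0,1]

```text
time: 21.4
ee_pos: [0.5011, 0.0455, 0.0875]
tcp_rot: [180.0, -0.0, 94.9]
wrist_force: [-2.9, 0.3, 5.3]
opening: 0.011
grasp_force: 79.1
```

Seated. I release and retreat.

>>> send_rows:
  moves: [0,0,0,0,0,0,0.4,0,0,0,0,0,0,0,0,0,0,0,0,0,0,0,0,0.3,0,0,0,0,0,0,0.8,0,0,0,0,0,0,1,0,0,0,0,0,0,1,0,0,0,0,0,0,1,0,0,0,0]

```text
time: 22.4
ee_pos: [0.501, 0.0455, 0.1906]
tcp_rot: [180.0, 0.0, 94.9]
wrist_force: [-0.1, -0.6, -0.5]
opening: 0.0425
grasp_force: 0.0
```

>>> send_rows:
  moves: [0,0,1,0,0,0,0,0,0,0.5,0,0,0,0,0,0,0,0,0,0,0]

```text
time: 22.78
ee_pos: [0.5014, 0.0455, 0.2274]
tcp_rot: [179.9, -0.0, 94.9]
wrist_force: [0.4, -0.6, -0.8]
opening: 0.0425
grasp_force: 0.0
```

Run:
```python
from h import *
c=bot.camera("wrist");s=bot.camera("scene");t=bot.camera("top")
x,y=proj(s,[.5,.045,.08])[0].astype(int)
a=cv2.resize(s["color"][y-75:y+75,x-75:x+75],(400,400),interpolation=3)
b=cv2.resize(c["color"],(533,400))[:,66:466]
cv2.imwrite("pics/p6.png",np.hstack([a,b])[:,:,::-1])
```

```text
(no output)
```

View pics/p6.png

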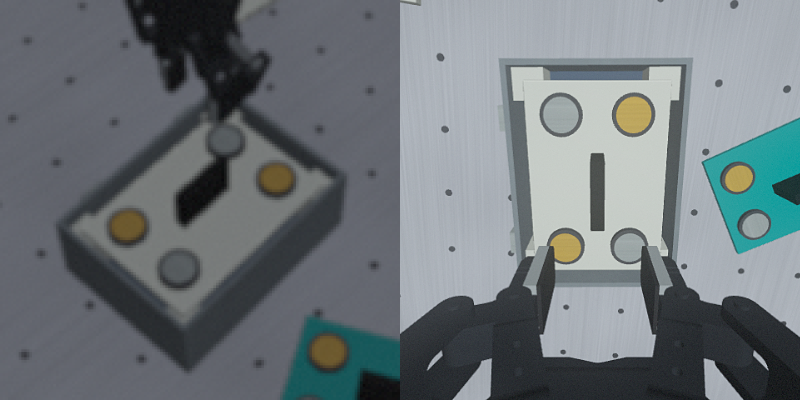

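The tray lies level and centred inside the walls on its ledges, with the gripper well clear. I hand the job in.

```bash
python3 -c "
from workcell import bot
print(bot.job_done())"
```

```text
the job is handed in; nothing more can be done
None
```

The blue lens barrel stands upright in the empty pocket and the smaller white divider tray lies level on the four ledges above it; I let go of both, moved the arm clear and handed the job in at about 23 s, with no verdict returned.

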